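# Pull the dryer-ball locker's hatch down with its hook pole

### The arm

A 6-joint arm with a two-finger parallel gripper is mounted at the origin on a cart in front of the work surface, level with it; the furniture and walls round the work are solid. World frame = base frame: x ahead of the robot, y to its left, z up, the work surface at z = 0. Lengths are in m, angles in rad, forces in N, time in s.
With the tool pointing down it reaches from about 0.275 to 1 m from the base axis. Payload 8.4 kg.
Tool frame: the origin (TCP) lies on the centre line of the jaws, within the pads' length; the fingertips stand 17 mm ahead of it and the grasp point (between the pads) lies 2 mm behind it (bot.tcp_to_tips is the z of the fingertips in the tool frame, in m); z points along the fingers, y is the line along which they close (so a half turn about z gives the same grasp; the last joint's range is limited). The gripper opens to 85 mm and grips with 20 to 120 N. Pads are 22 mm wide; open, the fingers measure 114 mm over their backs; the gripper's body (76 mm by 85 mm) begins 54 mm behind the grasp point. The pads swing forward as they close: fully open they stand 13 mm farther back than shut.
Start: joints at [1.177, 0.353, 1.633, -0, 1.155, -0.002], TCP at [0.239, 0.578, 0.248] pointing down, gripper open.
Joint ranges: [-2.63, 2.63], [-0.92, 2.1], [0.06, 2.66], [-1.3, 4.44], [0, 2.69], [-3.02, 3.02]. Speed limits (rad/s): [2.22, 2.22, 2.79, 3.14, 3.14, 3.14].

### API

Orientations are given as a unit quaternion [x, y, z, w].
In Python, from workcell import bot, hand, kinematics, get_obs, vision, hand_in gives the robot as it stands. The module is installed in compiled form; this text tells all that it offers. Calls block until the motion is done:
- bot.reach(position, orientation): joint-space move of the TCP to a pose.
- bot.servo_line(position, ori=None, velocity=0.15): straight line of the TCP; ori=None keeps the orientation; velocity is the mean speed in m/s.
- bot.goto_joints(angles): joint-space move.
- hand.move_gripper(opening, strength=None): finger opening in m; strength is the grip in N (None keeps the last); returns when the fingers have stopped.
- bot.dwell(seconds).
- kinematics.solve_ik(position, orientation): joint angles nearest the present ones, or None.
- get_obs(): the state.
- vision.read_camera(name): name is "scene" or "top" or "wrist"; returns a dict with "frame" (384x512x3 uint8, red, green, blue), "intrinsics" (3x3 intrinsics, pixels), "dist" ([k1, k2, p1, p2, k3] as OpenCV has them; the pictures are not rectified), "view" (4x4, takes a point from world to camera coordinates). Camera axes: x right, y down, z forward; pixel columns grow to the right and rows downward; lengths in m; the calibration is good to about 2 mm. A picture is of the moment at which its call begins. There is no depth.
A pose or a line that the arm cannot do raises bot.IKError and nothing moves.
- hand_in(): hands the job in; it is judged then, once.
The state is a dict: "time_s": time; "joint_pos": joint angles; "joint_vel": joint speeds; "joint_efforts": joint torques, N m; "position": TCP position; "orientation": TCP orientation; "wrist_force": force on the tool from outside, world axes, zero at the start; "ft_torque": the same for the moment, N m; "gripper_width": finger opening in m; "grip_force": force on a finger pad.
Only numpy, scipy, OpenCV 4.12 (cv2) and the standard library are available. Lean on these libraries where they do the work, as an engineer would, in place of code of your own. Each camera call takes 0.05 s, during which the arm holds its last target. There are 200 camera calls.

### The job

Take the hook pole from its rest, drop its hook into the eye near the top of the locker's hatch and pull the hatch all the way down to its stop; keep a firm, steady pull of about 14 N on it there (between 11 and 17) for a second so that it sets, and never wrench it with more than 30 N. Work the hatch with the hook only, keeping the hand and arm off the locker, and disturb nothing else on the worktop. Then unhook, leave the hatch fully open and lay the pole back in its rest as it lay before.

Things in the scene. Friction and masses are not known exactly. Their poses are not given: they have to be found in the camera images.
- pole: Loose hook pole, 0.16 kg, 250 mm long: a wooden bar handle 120 mm long, 22 mm wide and 26 mm high, then a steel shaft 10 mm thick that ends in a hook. Origin: middle of the handle. x points along the pole to the hook, z up as it lies in the rest. The hook is a straight pin 7 mm thick at x = 166 mm that points to -z; its rounded tip is 45.5 mm below the pole's axis and its straight part begins 18 mm below the axis. Grasp the handle at the origin across its width (y), 22 mm.
- hook_tip (a point): Tip of the pole's hook pin, at (166, 0, -45.5) mm in the pole's frame; same axes as the pole.
- rest: Fixed wooden rest for the pole, 150 x 66 mm foot with two open-topped forks 50 mm either side of its centre; origin under the centre at worktop level, x along the lying pole towards its hook. The space between the forks is 88 mm long; the forks' bottoms are 52 mm and their tops 79 mm above the worktop; their slot is about 27 mm wide at the bottom, wider at the top.
- rest_seat (a point): Where the pole's origin is when it lies in the rest: 65 mm above the rest's origin; same axes as the rest.
- rest_tip (a point): Where the hook's tip is when the pole lies in the rest: (166, 0, 19.5) mm in the rest's frame.
- locker: Fixed grey locker 120 deep (x) x 190 wide (y) x 320 mm high for dryer balls, standing on the worktop; origin under its centre; its front looks to its own -x, roughly to the robot's left. A white hatch 172 wide x 222 mm high and 12 mm thick covers the front, hinged along its bottom edge; from 75 to 300 mm above the worktop when shut.
- eye (a point): Centre of the steel eye on the hatch, a round ring of 18 mm inner diameter and 6 mm thick wire, 190 mm up the hatch from the hinge and 32 mm in front of the hinge line (20 mm in front of the hatch's outer face). Axes of the hatch: z up along the hatch is the axis of the ring's hole, so with the hatch shut the hook enters it from straight above; -x points out of the hatch's face. The eye turns with the hatch.
- hatch_hinge (a point): Middle of the hatch's hinge line, 75 mm above the worktop on the locker's front; same axes as the hatch, the hinge runs along y.
- hatch (a joint): Angle of the hatch in rad: 0 shut (upright), grows as its top comes forward and down; it ends on the adjustable stop, somewhere between 0.62 and 0.86. The hinge is stiff (0.9 N m of friction, about 4 to 5 N at the eye), so the hatch stays where it is left. It starts shut or slightly ajar. It sets when it bears on the stop while the hook pulls on it with 10 to 18 N for 0.5 s: that is the whole contact force between hook and hatch, hinge friction included.
- stop: Steel bracket on the locker's front below the hatch, 66 mm long, with an upright screw foot 55 mm in front of the locker's face, whose rubber tip (14 mm ball) stops the hatch. Origin: same as the locker's. How far the screw is turned up differs from start to start by up to 22 mm and is not reported; the hatch meets it at 0.62 to 0.86 rad. It is felt as a rise of the pull.
- soap_bar: Loose bystander: pale soap bar 80 x 98 x 30 mm, origin under its centre.
- scrub_brush: Loose bystander: wooden brush 73 x 148 x 44 mm, origin under its centre.
- powder_scoop: Loose bystander: metal scoop 61 x 152 x 44 mm, origin under its centre.
- wash_timer: Loose bystander: red timer 60 x 67 x 62 mm, origin under its centre.

How it is judged:
By the outcome, as a careful person would: the job done as asked, in the order asked, and still so for the second after the job is handed in, with the robot touching nothing.
It also fails if it takes over 72 s, if anything falls off the work surface, if the arm or the gripper's body presses on something with over 40 N, if the wrist force passes 120 N, or if a joint passes its speed limit or range.

## Working session

There is one attempt and no reset: what is moved stays moved. The work goes in short steps, each a Python script; the robot and the scene stay as the last script left them, time stands still between calls to the robot, and variables do not carry over. Pictures are saved under pics/ and viewed, at most 10 in all, crops included, and the job is handed in when it is done.

```bash
mkdir -p pics; ls; python3 - <<'E'
from workcell import bot, hand, kinematics, get_obs, vision
import cv2, numpy as np
for n in ("scene","top"):
    c=vision.read_camera(n); cv2.imwrite(f"pics/{n}0.png",cv2.resize(c["frame"][:,:,::-1],(800,600),interpolation=cv2.INTER_CUBIC))
    print(n,c["intrinsics"].tolist(),c["dist"],np.round(c["view"],3).tolist())
o=get_obs(); print({k:np.round(v,3).tolist() for k,v in o.items()}, bot.tcp_to_tips)
E
```

```text
pics
scene [[400.1924282181612, 0.0, 253.0398951823822], [0.0, 400.1924282181612, 191.76270872660675], [0.0, 0.0, 1.0]] [0.02082172 0.         0.         0.         0.        ] [[-0.942, -0.337, 0.008, 0.455], [-0.281, 0.772, -0.571, 0.338], [0.186, -0.539, -0.821, 0.971], [0.0, 0.0, 0.0, 1.0]]
top [[377.16624434099566, 0.0, 259.8219378784261], [0.0, 377.16624434099566, 191.54160337524954], [0.0, 0.0, 1.0]] [-0.09340984  0.          0.          0.          0.        ] [[0.005, -1.0, -0.027, -0.093], [-0.981, -0.0, -0.192, 0.553], [0.192, 0.027, -0.981, 0.932], [0.0, 0.0, 0.0, 1.0]]
{'time_s': 0.1, 'joint_pos': [1.177, 0.354, 1.634, -0.0, 1.155, -0.002], 'joint_vel': [-0.001, -0.001, -0.003, 0.0, 0.001, 0.002], 'joint_efforts': [0.0, -60.635, -34.282, 0.0, 0.004, 0.0], 'position': [0.238, 0.577, 0.248], 'orientation': [0.195, 0.981, -0.001, -0.0], 'wrist_force': [0.917, -0.417, -0.217], 'ft_torque': [-0.036, 0.038, -0.009], 'grip_force': 0.0, 'gripper_width': 0.086} 0.017
```

View pics/scene0.png

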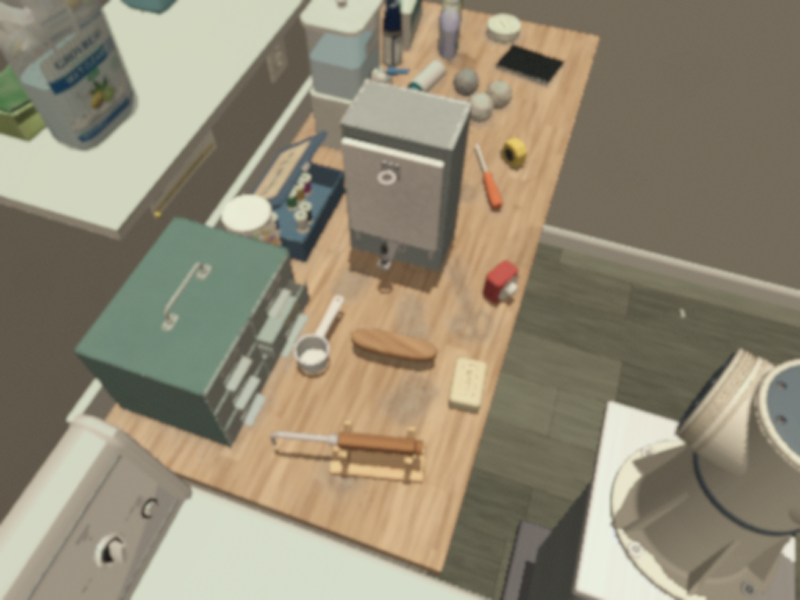

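View pics/top0.png

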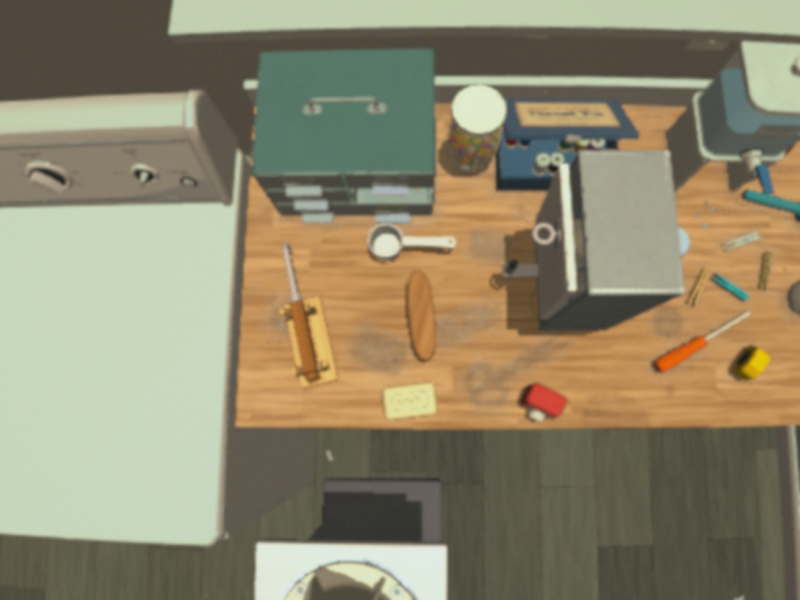

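The top view (800x600) shows the pole in its rest: hook end (288,245), handle (296,302)–(311,380). The eye is at (543,233), the locker top at (580–683, 152–293). The scene view shows the hook end (275,438), handle (337,440)–(422,447), eye (388,178). The hatch seems slightly ajar. Next I'll triangulate these.

```bash
cat > h.py <<'E'
from workcell import bot, hand, kinematics, get_obs, vision
import cv2, numpy as np
from scipy.spatial.transform import Rotation as R
S=0.64
def ray(c,px):
    p=cv2.undistortPoints(np.array([[px]],float),c["intrinsics"],c["dist"])[0,0]
    M=c["view"][:3,:3]; o=-M.T@c["view"][:3,3]; d=M.T@np.array([p[0],p[1],1]); return o,d/np.linalg.norm(d)
def plane(c,px,z):
    o,d=ray(c,px); return o+d*(z-o[2])/d[2]
def tri(*cp):
    A=np.zeros((3,3)); b=np.zeros(3); L=[ray(c,p) for c,p in cp]
    for o,d in L:
        P=np.eye(3)-np.outer(d,d); A+=P; b+=P@o
    x=np.linalg.solve(A,b); return x,max(np.linalg.norm(np.cross(x-o,d)) for o,d in L)
def proj(c,X):
    r,_=cv2.Rodrigues(c["view"][:3,:3]); return cv2.projectPoints(np.array(X,float).reshape(-1,1,3),r,c["view"][:3,3],c["intrinsics"],c["dist"])[0][:,0]
E
python3 - <<'E'
from h import *
s=vision.read_camera("scene");t=vision.read_camera("top")
np.set_printoptions(precision=4,suppress=True)
s8=lambda a:np.array(a)*S
for n,a,b in [("hookend",(275,438),(288,245)),("junction",(338,441),(296,302)),("handle end",(422,447),(311,380)),("eye",(388,178),(543,233)),
  ("lockerTL front",(360,82),(583,152)),("lock back far",(469,98),(668,152)) ]:
    print(n,*tri((s,s8(a)),(t,s8(b))))
for n,p in [("a",(583,152)),("b",(668,152)),("c",(683,292)),("d",(580,293))]: print("locker top",plane(t,s8(p),.32))
for n,p in [("soap",(410,401)),("brush",(421,315)),("scoop",(385,242)),("scoopend",(453,243)),("timer",(545,400))]: print(n,plane(t,s8(p),.03))
# masks
def blob(c,roi,lo,hi):
    x0,y0,x1,y1=[int(v*S) for v in roi]
    hsv=cv2.cvtColor(c["frame"],cv2.COLOR_RGB2HSV); m=np.zeros(hsv.shape[:2],np.uint8)
    m[y0:y1,x0:x1]=cv2.inRange(hsv,lo,hi)[y0:y1,x0:x1]
    k=max(cv2.findContours(m,cv2.RETR_EXTERNAL,cv2.CHAIN_APPROX_NONE)[0],key=cv2.contourArea)
    return k
for c,roi in ((s,(325,425,430,465)),(t,(280,290,325,390))):
    hsv=cv2.cvtColor(c["frame"],cv2.COLOR_RGB2HSV)
    k=blob(c,roi,(3,120,50),(14,255,165)); print(cv2.minAreaRect(k),cv2.contourArea(k))
cv2.imwrite("pics/crops.png",np.hstack([cv2.resize(s["frame"][255:315,165:285,::-1],(400,200)),cv2.resize(t["frame"][150:250,170:220,::-1],(200,400))[:200]]) if 0 else
 np.hstack([cv2.resize(s["frame"][260:310,170:280,::-1],(550,250),interpolation=cv2.INTER_CUBIC),cv2.resize(np.rot90(t["frame"][150:250,170:220,::-1]),(250,125)).repeat(2,0)[:250]]))
E
```

```text
hookend [0.6483 0.1133 0.0439] 0.0026172778202718976
junction [0.5461 0.091  0.0631] 0.0006537477840567809
handle end [0.4181 0.0596 0.0726] 0.0007415741868959633
eye [ 0.5993 -0.2793  0.267 ] 0.0017641191223121148
lockerTL front [ 0.6443 -0.2935  0.4257] 0.0009561361347424049
lock back far [ 0.5536 -0.3445  0.4503] 0.07362694492185402
locker top [ 0.693  -0.3246  0.32  ]
locker top [ 0.6944 -0.4359  0.32  ]
locker top [ 0.5102 -0.4377  0.32  ]
locker top [ 0.5088 -0.3099  0.32  ]
soap [ 0.386  -0.0987  0.03  ]
brush [ 0.5306 -0.1169  0.03  ]
scoop [ 0.6597 -0.054   0.03  ]
scoopend [ 0.6576 -0.1725  0.03  ]
timer [ 0.3878 -0.3225  0.03  ]
((242.5, 285.0), (10.0, 51.0), 90.0) 161.5
((194.76400756835938, 209.95201110839844), (22.181795120239258, 3.667151689529419), 79.69515228271484) 36.0
```

```bash
cat >> h.py <<'E'
def poleR(yaw,a):  # pole frame: heading yaw, hook raised by a
    return R.from_euler("z",yaw)*R.from_euler("y",-a)
def toolq(yaw,a,s=1):
    P=poleR(yaw,a).as_matrix(); return R.from_matrix(np.c_[-s*P[:,0],s*P[:,1],-P[:,2]]).as_quat()
E
python3 - <<'E'
from h import *
np.set_printoptions(precision=3,suppress=True)
for s in (1,-1):
    print(s,"grasp",kinematics.solve_ik([.482,.0753,.063],toolq(.24,0,s)),kinematics.solve_ik([.482,.0753,.22],toolq(.24,0,s)))
    for p,a in (([.5,.0,.4],0),([.6,-.11,.33],0),([.6,-.09,.26],.25),([.6,0,.109],.56),([.6,0.02,.15],.56)):
        print(a,kinematics.solve_ik(p,toolq(-np.pi/2,a,s)))
bot.reach([.482,.0753,.24],toolq(.24,0,1))
c=vision.read_camera("wrist"); cv2.imwrite("pics/w1.png",cv2.resize(c["frame"][:,:,::-1],(800,600)))
o=get_obs(); print(o["time_s"],o["joint_pos"],o["wrist_force"]); print(np.round(c["view"],3).tolist())
E
```

```text
1 grasp [ 0.152  0.415  2.062 -0.     0.665 -1.659] [ 0.152  0.171  1.949 -0.     1.021 -1.659]
0 [-0.003  0.037  1.692 -0.     1.412 -0.003]
0 [-0.184  0.265  1.573 -0.     1.304 -0.184]
0.25 [-0.018  0.313  1.687 -0.274  1.151  0.095]
0.56 [ 0.278  0.576  1.763 -0.623  1.066  0.66 ]
0.56 [ 0.309  0.527  1.732 -0.589  1.145  0.63 ]
-1 grasp [ 0.152  0.415  2.062 -0.     0.665  1.483] [ 0.152  0.171  1.949 -0.     1.021  1.483]
0 None
0 [-0.184  0.265  1.573 -0.     1.304  2.958]
0.25 None
0.56 [ 0.278  0.576  1.763 -0.623  1.066 -2.482]
0.56 [ 0.309  0.527  1.732 -0.589  1.145 -2.512]
2.2583 [ 0.153  0.148  1.928  0.     1.066 -1.658] [ 1.123 -0.112  0.381]
[[-0.239, 0.971, 0.001, 0.041], [0.931, 0.229, 0.283, -0.502], [0.275, 0.068, -0.959, 0.234], [0.0, 0.0, 0.0, 1.0]]
```

View pics/w1.png

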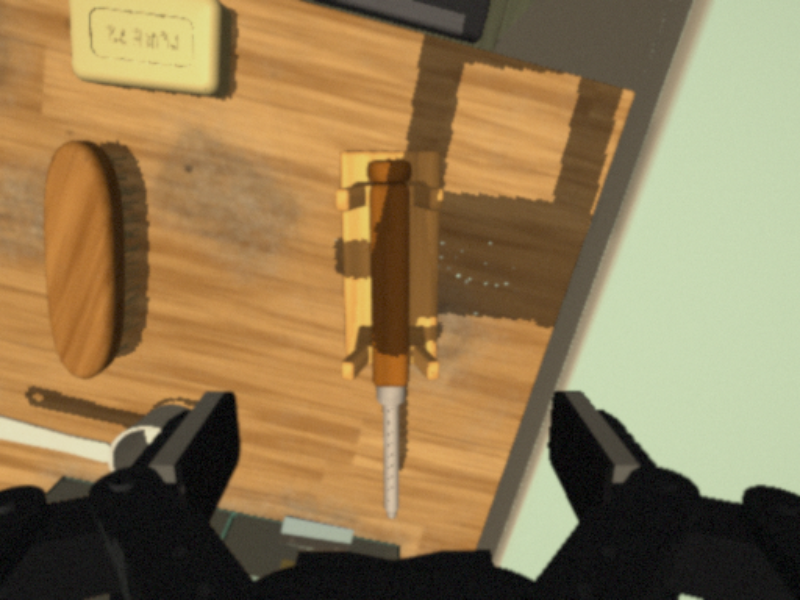

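The wrist view shows the pole clearly: handle end (389,160), junction with the shaft (391,386), hook end (392,516), fork posts at (343,198),(437,198),(350,370),(432,370).

```bash
python3 - <<'E'
from h import *
np.set_printoptions(precision=4,suppress=True)
w=vision.read_camera("wrist");t=vision.read_camera("top");s=vision.read_camera("scene")
q=lambda a:np.array(a)*S
for n,z,p,a,b in [("hend",.078,(389,160),(312,380),(422,445)),("junc top",.078,(391,386),(296,302),(339,436)),("hook",.068,(392,516),(288,245),(275,438))]:
    print(n,plane(w,q(p),z),*tri((w,q(p)),(s,q(b))),*tri((w,q(p)),(t,q(a))))
for z,p in ((.079,(343,198)),(.079,(437,198)),(.079,(350,370)),(.079,(432,370))): print("fork",plane(w,q(p),z))
# handle mask in wrist
hsv=cv2.cvtColor(w["frame"],cv2.COLOR_RGB2HSV); 
m=cv2.inRange(hsv,(0,150,40),(14,255,170)); m[:,:215]=0;m[:,290:]=0;m[260:]=0
k=max(cv2.findContours(m,cv2.RETR_EXTERNAL,cv2.CHAIN_APPROX_NONE)[0],key=cv2.contourArea)
v=cv2.fitLine(k,cv2.DIST_L2,0,.01,.01).ravel();r=cv2.minAreaRect(k);print(v,r)
c=r[0]; a=plane(w,c,.075); b=plane(w,(c[0]+50*v[0],c[1]+50*v[1]),.075); print(a,b,np.arctan2(*(b-a)[1::-1]))
E
```

```text
hend [0.42   0.0586 0.078 ] [0.4197 0.0585 0.0774] 0.0002835342375332571 [0.4189 0.0588 0.0672] 0.0013059568331998204
junc top [0.5465 0.0906 0.078 ] [0.543  0.0902 0.0844] 0.0006380660084073202 [0.5439 0.0886 0.0819] 0.0017712228541211937
hook [0.6439 0.1151 0.068 ] [0.6416 0.1176 0.0658] 0.003900309607169129 [0.6456 0.1123 0.0644] 0.003485379630374784
fork [0.445  0.0393 0.079 ]
fork [0.4329 0.0883 0.079 ]
fork [0.5418 0.0646 0.079 ]
fork [0.5303 0.1116 0.079 ]
[  0.0377  -0.9993 249.736  162.7726] ((249.71371459960938, 164.99285888671875), (25.553491592407227, 124.14942169189453), 0.5208563208580017)
[0.4715 0.0718 0.075 ] [0.4295 0.0632 0.075 ] -2.9390620021210925
```

```bash
python3 - <<'E'
from h import *
np.set_printoptions(precision=4,suppress=True)
q=toolq(.246,0); g=[.4875,.0757]
hand.move_gripper(.06)
bot.reach([*g,.16],q); bot.servo_line([*g,.063],velocity=.08)
print(get_obs()["wrist_force"],get_obs()["gripper_width"])
hand.move_gripper(.01,110); o=get_obs(); print(o["gripper_width"],o["grip_force"],o["wrist_force"],o["position"],o["orientation"],o["joint_pos"])
bot.servo_line([*g,.13],velocity=.08)
bot.servo_line([*g,.38],velocity=.25)
print(get_obs()["wrist_force"])
bot.reach([.599,-.113,.352],toolq(-np.pi/2,0)); bot.dwell(.3)
o=get_obs(); print(o["time_s"],o["gripper_width"],o["wrist_force"],o["ft_torque"],o["position"])
for n in ("wrist","top","scene"):
    c=vision.read_camera(n); np.savez(f"c1_{n}.npz",**c)
    cv2.imwrite(f"pics/{n}2.png",cv2.resize(c["frame"][:,:,::-1],(800,600)))
f=lambda n,x,y,k:cv2.resize(np.load(f"c1_{n}.npz")["frame"][y:y+96,x:x+128,::-1],(400,300),interpolation=cv2.INTER_CUBIC)
cv2.imwrite("pics/crop2.png",np.vstack([np.hstack([f("top",290,105,0),f("scene",185,65,0)]),np.hstack([cv2.resize(np.load("c1_wrist.npz")["frame"][:,:,::-1],(400,300)),f("wrist",192,270,0)])]))
E
```

```text
[-0.7983 -0.5847 -0.633 ] 0.060181351228309275
0.020334080893113577 107.60205030441284 [-1.9334 -0.5403  7.2178] [0.4877 0.0757 0.0636] [-0.1227  0.9924 -0.      0.0003] [ 0.151   0.4202  2.0501 -0.      0.6708 -1.6658]
[-0.1248  0.4114 -2.6359]
8.775 0.02052864803249251 [-0.2909 -0.1905 -2.2839] [-0.0166 -0.0289  0.0185] [ 0.599  -0.1126  0.3522]
```

View pics/crop2.png

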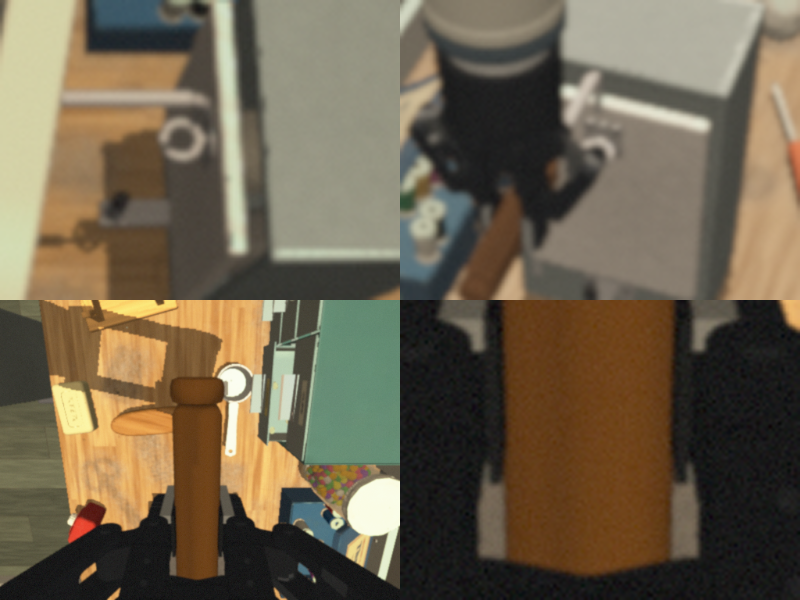

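Top crop: the shaft end is at full-res (355.6,137) and the ring centre at (348.6,149.8). The scene shows the ring at (248.4,113.5). The pole is held straight. Next I'll compare the predicted pole points with the image and get the hatch heading.

```bash
python3 - <<'E'
from h import *
np.set_printoptions(precision=4,suppress=True)
t=dict(np.load("c1_top.npz"));s=dict(np.load("c1_scene.npz"))
T=lambda x,y:(290+x/3.125,105+y/3.125); C=lambda x,y:(185+x/3.125,65+y/3.125)
print("ring",*tri((t,T(183,140)),(s,C(198,150))))
print("top pred shaft end & -100", proj(t,[[.599,-.2826,.359],[.599,-.2126,.359]]), "seen end",T(208,100),"shaft",T(70,99))
print("scene pred",proj(s,[[.599,-.2826,.359],[.599,-.2126,.359]]),C(198,73))
print("end seen",*tri((t,T(208,100)),(s,C(198,73))))
a,b=plane(t,T(218,0),.3),plane(t,T(237,250),.3); print("hatch top",a,b,(b-a)[1]/(b-a)[0])
a,b=plane(t,T(245,60),.32),plane(t,T(268,250),.32); print("locker top front",a,b,(b-a)[1]/(b-a)[0])
a,b=plane(s,C(150,85),.3),plane(s,C(310,127),.3); print("hatch top scene",a,b,(b-a)[1]/(b-a)[0])
# finer: ring mask centroids (bright pixels) and 3D line for ring wire
for c,f,roi in ((t,T,(150,110,215,170)),):
    x0,y0=f(*roi[:2]);x1,y1=f(*roi[2:]); g=cv2.cvtColor(c["frame"],cv2.COLOR_RGB2GRAY)[int(y0):int(y1),int(x0):int(x1)]
    print(g)
E
```

```text
ring [ 0.5988 -0.2813  0.268 ] 0.0005971011957807192
top pred shaft end & -100 [[359.2767 135.2096]
 [321.3025 135.1307]] seen end (356.56, 137.0) shaft (312.4, 136.68)
scene pred [[248.1704  84.0481]
 [237.5072 103.5713]] (248.36, 88.36)
end seen [ 0.5982 -0.2798  0.349 ] 0.0007376999310148391
hatch top [ 0.6851 -0.3019  0.3   ] [ 0.518  -0.3051  0.3   ] 0.019513394296160655
locker top front [ 0.6357 -0.3116  0.32  ] [ 0.5137 -0.3189  0.32  ] 0.059931894734616145
hatch top scene [ 0.6485 -0.3061  0.3   ] [ 0.5128 -0.3043  0.3   ] -0.013286165710554056
[[141 141 142 136 115  90  76  76  75  76  75  74  73  69  66  68  68  74
   80  83]
 [141 143 143 135 116  90  76  76  79  82  81  76  70  66  64  61  63  67
   71  79]
 [141 141 142 133 116  94  92 100 109 114 110 102  85  71  64  62  64  62
   68  75]
 [144 144 141 133 121 114 123 137 145 148 145 135 114  87  72  67  64  61
   63  73]
 [144 144 141 135 128 137 152 156 155 153 149 145 131 110  95  84  69  60
   62  73]
 [134 135 134 131 139 155 158 148 134 127 125 127 127 125 124 115  86  65
   64  75]
 [112 113 116 126 144 156 143 1
[... 374 characters left out ...]
 152 124
   99 107]
 [ 80  80  82  94 102  98  89  79  75  72  72  73  84 114 144 158 142 106
   83  97]
 [ 78  77  78  82  92 106 111 107  97  91  89  92 107 134 156 154 128  89
   74  91]
 [ 78  77  77  79  95 121 137 142 136 129 127 128 137 153 157 141 108  76
   69  83]
 [ 77  78  76  76  86 113 138 151 156 158 157 157 155 153 141 117  86  66
   64  75]
 [ 77  79  76  73  74  88 112 129 143 150 153 150 141 127 109  89  69  61
   59  67]
 [ 78  78  77  71  69  68  82  94 107 114 118 116 106  95  81  72  62  59
   58  64]
 [ 78  78  79  74  68  67  70  76  78  81  83  83  78  74  70  65  64  60
   61  67]
 [ 78  78  77  72  65  64  69  70  71  71  70  68  69  69  68  69  64  61
   64  67]]
```

```bash
python3 - <<'E'
from h import *
np.set_printoptions(precision=4,suppress=True)
bot.servo_line([.601,-.114,.322],velocity=.06); bot.dwell(.2)
o=get_obs(); print(o["time_s"],o["wrist_force"],o["position"])
p=o["position"]; L=[]
for n,(x,y) in (("top",(320,120)),("scene",(220,80))):
    c=vision.read_camera(n); np.savez(f"c2_{n}.npz",**c)
    L.append(cv2.resize(c["frame"][y:y+60,x:x+50,::-1],(400,480),interpolation=cv2.INTER_CUBIC))
    print(n,proj(c,[p+[0,-.166,.002],p+[0,-.166,-.016],p+[0,-.166,-.0435]]))
cv2.imwrite("pics/crop3.png",np.hstack(L))
E
```

```text
9.775 [-1.0057  0.3869 -1.5125] [ 0.6012 -0.114   0.3225]
top [[353.798  140.1457]
 [351.8368 143.0998]
 [349.0092 147.3561]]
scene [[246.9785  95.8489]
 [247.0129 101.4917]
 [247.0635 109.7882]]
```

View pics/crop3.png

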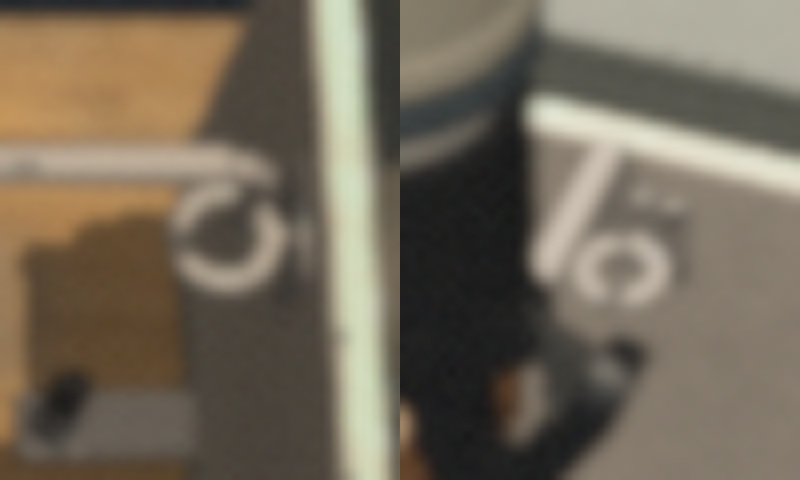

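The top crop shows the shaft level and ending above the ring, ring centre at about (348.2,149.2) full-res. The scene crop shows the shaft end at about (247,97) and the ring at (247.5,113.5). The pin itself isn't obvious, so I'll check by differencing the two heights.

```bash
python3 - <<'E'
import numpy as np,cv2
a=np.load("c1_scene.npz")["frame"].astype(int).sum(2)//3;b=np.load("c2_scene.npz")["frame"].astype(int).sum(2)//3
print("scene now");print(b[92:116,240:256]);print("diff");print((b-a)[78:116,240:256])
b=np.load("c2_top.npz")["frame"].astype(int).sum(2)//3; a=np.load("c1_top.npz")["frame"].astype(int).sum(2)//3
print("top diff");print((b-a)[132:156,340:360])
E
```

```text
scene now
[[149 133 118 105  98  93  89  85  84  84  84  84  84  84  84  85]
 [197 184 170 158 148 134 120 106  98  94  90  87  85  85  84  84]
 [218 213 208 203 195 185 171 159 146 135 121 107  98  93  88  86]
 [216 218 218 218 216 211 206 201 195 186 174 161 149 135 121 107]
 [194 201 206 210 212 214 215 215 214 212 209 204 196 185 173 160]
 [158 166 175 185 194 203 206 206 209 215 218 218 216 211 207 202]
 [132 135 144 162 182 193 193 186 184 194 203 209 212 215 217 217]
 [125 127 139 163 184 190 182 161 148 157 169 179 188 198 205 209]
 [125 130 151 175 188 186 168 140 121 125 135 145 154 164 172 181]
 [128 141 164 184 189 178 153 123 110 116 123 128 130 136 140 147]
 [132 153 177 188 185 166 137 111 107 115 124 125 125 127 128 130]
 [142 166 185 189 177 149 120 107 112 125 133 130 126 126 126 127]
 [155 178 189 184 164 133 108 105 114 132 138 133 127 130 133 129]
 [168 186 188 176 148 117 101 103 110 122 126 123 126 137 139 131]
 [179 189 183 163 132 107 100 101 104 106 108 108 113 120 123 119]
 [186 188 175 148 119 104 102 104 103 103 103 102  99  98  98 104]
 [189 183 162 136 
[... 5584 characters left out ...]
1    0    0   -1   -1   -1   -2    0
     0    0    1   -1   -1    0]
 [ -15  -26  -30  -22   -6   -1    1   -1   -2    0    0   -1    1   -1
     1   -1    0    1    0   -1]
 [  -3   -5    0   12   14    8    2    1    0    0    0   -2    0    0
     1    0    0   -1    0   -2]
 [   0    9   24   28   25   12    5    2   -1   -1    0   -1    0    0
    -1    0    0   -1    0    0]
 [   0    8   17   18   15    6    1    1    0    1    1    0    0    0
    -1    0   -1    0    0   -1]
 [   0    1    6    5    4    1    1    1    0    0    0   -2    0   -1
    -1   -1    0    0    0    1]
 [  -1   -1    1    1   -1   -1   -1    1    0    0    0    1    1   -1
     2    0    3   -1   -1   -1]]
```

The diff shows the dark pin at top (350,146) and scene (248,109), matching prediction within 1–2 px. I'll compute the offset between the tip and the ring, then lower with a force check.

```bash
python3 - <<'E'
from h import *
np.set_printoptions(precision=4,suppress=True)
t=dict(np.load("c2_top.npz"));s=dict(np.load("c2_scene.npz"))
r=tri((t,(347.9,149.2)),(s,(247.5,113.5))); p=tri((t,(349.5,146.6)),(s,(248,109.3)))
print(r,p); d=(r[0]-p[0]); print("offset",d)
# pin leans on the view line: compare xy at tip using predicted too
o=get_obs(); print("FK tip",np.array(o["position"])+[0,-.166,-.0435])
d=np.clip(d[:2],-.003,.003); x,y=.601+d[0]*.6,-.114+d[1]*.6
f0=o["wrist_force"]
bot.servo_line([x,y,.322],velocity=.05)
for z in (.316,.310,.304,.298,.292):
    bot.servo_line([x,y,z],velocity=.04); f=np.array(get_obs()["wrist_force"])-f0; print(z,f)
    if np.abs(f).max()>4: print("stop"); break
o=get_obs();print(o["time_s"],o["position"])
L=[]
for n,(a,b) in (("top",(320,120)),("scene",(220,80))):
    c=vision.read_camera(n); np.savez(f"c3_{n}.npz",**c)
    L.append(cv2.resize(c["frame"][b:b+60,a:a+50,::-1],(400,480),interpolation=cv2.INTER_CUBIC))
cv2.imwrite("pics/crop4.png",np.hstack(L))
E
```

```text
(array([ 0.6007, -0.2803,  0.2665]), np.float64(0.0005017281605453376)) (array([ 0.6004, -0.2806,  0.2813]), np.float64(0.0015747624715216433))
offset [ 0.0002  0.0003 -0.0148]
FK tip [ 0.6011 -0.28    0.2789]
0.316 [ 1.4195  0.9308 -0.3421]
0.31 [-0.4767 -0.2805  0.5529]
0.304 [ 0.7354 -0.08   -0.0422]
0.298 [0.3603 0.1792 0.3911]
0.292 [0.4571 0.3747 0.2831]
11.625 [ 0.6009 -0.1138  0.2916]
```

View pics/crop4.png

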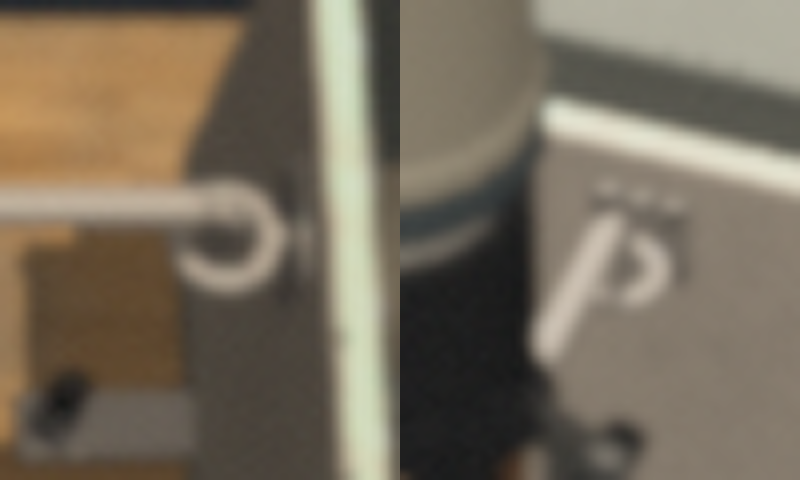

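Both views show the pin inside the ring with the shaft over it, and no contact force. Now I'll pull along the hatch's arc while watching the force.

```bash
cat >> h.py <<'E'
HY,HZ,EX=-.316,.0755,.6009
def E(th): return np.array([EX, HY+.032*np.cos(th)+.19*np.sin(th), HZ+.19*np.cos(th)-.032*np.sin(th)])
K=.65
def tcp(th,off=.0055,down=.026):
    """TCP pose with pin at the ring of a hatch at angle th, off = along the pull from ring centre"""
    a=K*th; P=poleR(-np.pi/2,a).as_matrix()
    return E(th)+P@np.array([-.166-off,0,down]) - .002*P[:,2], toolq(-np.pi/2,a)
def force(f0,n=4):
    F=[]
    for _ in range(n): bot.dwell(.02); F.append(get_obs()["wrist_force"])
    return np.mean(F,0)-f0
E
python3 - <<'E'
from h import *
np.set_printoptions(precision=2,suppress=True)
f0=force(np.zeros(3),15); np.save("f0.npy",f0); print("tare",f0)
th=.02
while th<.56:
    p,q=tcp(th); bot.servo_line(p,q,velocity=.06); f=force(f0,2); 
    o=get_obs(); print("%.3f"%th,f,"|f|%.1f"%np.hypot(f[1],f[2]),"err mm",(o["position"]-p)*1e3,"t%.2f"%o["time_s"])
    if np.linalg.norm(f)>12: print("high");break
    th+=.03 if th>.05 else .015
np.save("th.npy",th)
E
```

```text
tare [-0.02  0.03 -1.47]
0.020 [ 0.43 -0.91  0.26] |f|0.9 err mm [-0.08  0.18 -0.15] t12.28
0.035 [ 0.17 -3.97 -0.53] |f|4.0 err mm [-0.07 -0.19 -0.04] t12.57
0.050 [ 0.57 -3.67 -0.48] |f|3.7 err mm [-0.04 -0.07  0.01] t12.85
0.065 [-0.22 -4.11 -1.48] |f|4.4 err mm [-0.05 -0.    0.05] t13.13
0.095 [ 0.2  -1.86 -1.73] |f|2.5 err mm [-0.06  0.26  0.05] t13.44
0.125 [-1.11 -2.1   0.01] |f|2.1 err mm [0.1  0.14 0.34] t13.75
0.155 [-0.09 -2.33  0.16] |f|2.3 err mm [0.04 0.07 0.27] t14.06
0.185 [-0.67 -2.04 -0.64] |f|2.1 err mm [0.04 0.06 0.23] t14.37
0.215 [ 0.12 -1.97  0.06] |f|2.0 err mm [0.04 0.06 0.19] t14.68
0.245 [-0.02 -2.33 -1.64] |f|2.8 err mm [0.02 0.06 0.21] t14.98
0.275 [-0.86 -1.8   0.34] |f|1.8 err mm [0.13 0.13 0.36] t15.29
0.305 [-0.79 -1.59  0.34] |f|1.6 err mm [0.05 0.12 0.21] t15.61
0.335 [-0.06 -1.4  -0.01] |f|1.4 err mm [0.03 0.14 0.13] t15.93
0.365 [-0.33 -1.79  0.4 ] |f|1.8 err mm [-0.02  0.13  0.11] t16.24
0.395 [-0.02 -2.35 -0.42] |f|2.4 err mm [0.   0.13 0.13] t16.56
0.425 [ 0.06 -2.99 -0.47] |f|3.0 err mm [0.08 0.12 0.21] t16.88
0.455 [-0.28 -2.24 -1.2 ] |f|2.5 err mm [0.05 0.13 0.15] t17.19
0.485 [ 0.13 -1.79  0.05] |f|1.8 err mm [0.11 0.18 0.24] t17.51
0.515 [-0.05 -2.88 -0.03] |f|2.9 err mm [0.09 0.16 0.17] t17.82
0.545 [ 0.01 -2.25 -0.64] |f|2.3 err mm [0.05 0.14 0.11] t18.14
```

```bash
python3 - <<'E'
from h import *
np.set_printoptions(precision=2,suppress=True)
th=float(np.load("th.npy"))-.03; L=[]
for n in ("top","scene"):
    c=vision.read_camera(n); u=proj(c,[E(th)])[0]; print(n,u)
    a,b=int(u[0])-40,int(u[1])-45
    L.append(cv2.resize(c["frame"][b:b+90,a:a+80,::-1],(400,450),interpolation=cv2.INTER_CUBIC))
cv2.imwrite("pics/crop5.png",np.hstack(L))
E
```

```text
top [302.73 155.5 ]
scene [234.92 150.53]
```

View pics/crop5.png

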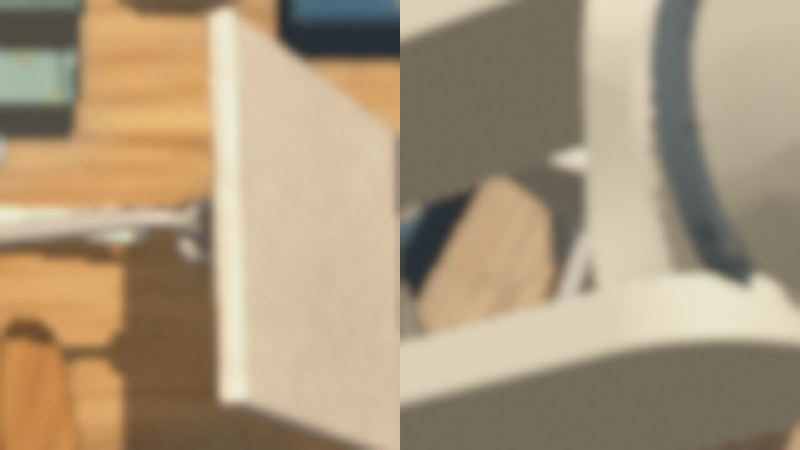

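The top crop shows the hatch well open with the hook in the eye at about (300,157), and the inside of the hatch is visible, so it is following. I'll continue in fine steps until I feel the stop.

```bash
python3 - <<'E'
from h import *
np.set_printoptions(precision=2,suppress=True)
f0=np.load("f0.npy"); th=float(np.load("th.npy"))-.03; i=0
while th<.93:
    th+=.008; p,q=tcp(th); bot.servo_line(p,q,velocity=.05); f=force(f0,2); m=np.hypot(f[1],f[2]); i+=1
    if i%5==0 or m>5: print("%.3f"%th,f,"|f|%.1f"%m,"t%.2f"%get_obs()["time_s"])
    if m>7: break
np.save("th.npy",th)
E
```

```text
0.585 [ 0.3  -4.03  0.43] |f|4.1 t19.66
0.625 [-0.28 -4.88  0.09] |f|4.9 t21.07
0.641 [-0.08 -5.11 -0.68] |f|5.2 t21.64
0.665 [ 0.21 -4.97 -1.07] |f|5.1 t22.49
0.705 [-0.81 -1.64  1.79] |f|2.4 t23.91
0.745 [-0.18 -2.19  2.22] |f|3.1 t25.32
0.761 [ 0.25 -4.75  3.09] |f|5.7 t25.89
0.769 [ 0.21 -6.8   4.36] |f|8.1 t26.18
```

```bash
python3 - <<'E'
from h import *
np.set_printoptions(precision=2,suppress=True)
f0=np.load("f0.npy"); th=float(np.load("th.npy")); p,q=tcp(th)
u=-poleR(-np.pi/2,K*th).as_matrix()[:,0]; d=0.
while d<.012:
    d+=.0004; bot.servo_line(p+u*d,q,velocity=.03); f=force(f0,4); m=np.linalg.norm(f)
    print("%.1f"%(d*1e3),f,"%.1f"%m,"t%.2f"%get_obs()["time_s"])
    if m>13: break
ms=[]
for k in range(14):
    f=force(f0,6); m=np.linalg.norm(f); ms.append(m)
    if m<12.8: d+=.00015
    elif m>15.2: d-=.00015
    else: continue
    bot.servo_line(p+u*d,q,velocity=.02)
print(np.array(ms),d,get_obs()["time_s"])
np.save("d.npy",d)
E
```

```text
0.4 [ 0.22 -8.1   5.05] 9.6 t26.49
0.8 [ 0.47 -9.95  5.27] 11.3 t26.81
1.2 [  0.24 -10.72   4.84] 11.8 t27.12
1.6 [  1.05 -11.9    4.6 ] 12.8 t27.44
2.0 [  0.48 -13.68   5.27] 14.7 t27.76
[14.11 14.14 14.09 14.08 14.04 13.89 14.55 14.12 14.35 14.09 13.94 13.95
 14.16 14.07] 0.002 29.1583
```

The pull held steady at about 14.1 N for over 1.5 s. Now I'll slacken, centre the pin in the ring and withdraw along its own axis.

```bash
python3 - <<'E'
from h import *
np.set_printoptions(precision=2,suppress=True)
f0=np.load("f0.npy"); th=float(np.load("th.npy")); p,q=tcp(th); d=float(np.load("d.npy"))
P=poleR(-np.pi/2,K*th).as_matrix(); u=-P[:,0]; z=P[:,2]; d1=d-.006
while d>d1:
    d-=.001; bot.servo_line(p+u*d,q,velocity=.03); f=force(f0,3); print("%.1f"%(d*1e3),f)
    if np.linalg.norm(f)<1.7: break
d-=.003; bot.servo_line(p+u*d,q,velocity=.03); print("back",d,force(f0,5))
for h in (.004,.008,.012,.016,.020,.025):
    bot.servo_line(p+u*d+z*h,q,velocity=.04); f=force(f0,3); print(h,f)
    if np.linalg.norm(f)>5: print("catch"); break
else:
    bot.servo_line(p+u*(d+.015)+z*.06,q,velocity=.08); print(force(f0,4))
    L=[]
    for n in ("top",):
        c=vision.read_camera(n); np.savez("c6_top.npz",**c); v=proj(c,[E(th)])[0]; print(v); a,b=int(v[0])-50,int(v[1])-45
        cv2.imwrite("pics/crop6.png",cv2.resize(c["frame"][b:b+90,a:a+100,::-1],(600,540),interpolation=cv2.INTER_CUBIC))
print(get_obs()["time_s"],get_obs()["position"])
E
```

```text
1.0 [ 0.73 -8.89  3.84]
0.0 [ 0.04 -5.9   3.29]
-1.0 [-0.16 -2.44  1.22]
-2.0 [-0.44 -0.21 -0.04]
back -0.005 [-0.04 -0.01 -0.2 ]
0.004 [-0.23 -0.72  0.1 ]
0.008 [ 0.01 -0.45 -0.18]
0.012 [ 0.48  0.16 -0.58]
0.016 [ 0.2  -0.54 -0.73]
0.02 [-0.79 -0.46  0.11]
0.025 [ 0.21  0.14 -0.43]
[ 0.13 -0.05 -0.34]
[288.69 159.47]
33.2583 [0.6  0.04 0.18]
```

View pics/crop6.png

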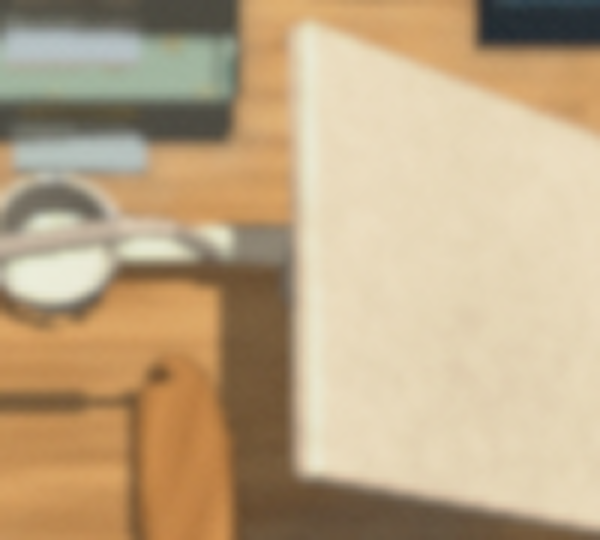

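Unhooked: the hook end at about (220,240) in the crop is clear of the hatch, which stays open. I'll carry the pole back above the rest and check whether it slipped in the hand.

```bash
python3 - <<'E'
from h import *
np.set_printoptions(precision=4,suppress=True)
o=get_obs(); p=o["position"]
bot.servo_line([.58,.06,.36],toolq(-np.pi/2,0),velocity=.15)
bot.reach([.4877,.0757,.38],toolq(.246,0))
bot.servo_line([.4877,.0757,.16],velocity=.18); bot.dwell(.3)
o=get_obs(); print(o["time_s"],o["position"],o["gripper_width"],o["wrist_force"],o["ft_torque"])
w=vision.read_camera("wrist"); a=np.load("c1_wrist.npz")["frame"]; b=w["frame"]
M=lambda f:cv2.inRange(cv2.cvtColor(f,cv2.COLOR_RGB2HSV),(3,150,30),(14,255,190))
for f in (a,b):
    m=M(f); m[:,:205]=0; m[:,300:]=0; m[:80]=0; k=max(cv2.findContours(m,cv2.RETR_EXTERNAL,cv2.CHAIN_APPROX_NONE)[0],key=cv2.contourArea); print(cv2.boundingRect(k),cv2.minAreaRect(k))
tp=cv2.cvtColor(a,cv2.COLOR_RGB2GRAY)[100:200,225:275]
r=cv2.matchTemplate(cv2.cvtColor(b,cv2.COLOR_RGB2GRAY)[85:215,210:290],tp,cv2.TM_CCOEFF_NORMED); print(cv2.minMaxLoc(r),"same place = (15,15)")
t=vision.read_camera("top");s=vision.read_camera("scene"); np.savez("c7_top.npz",**t)
P=poleR(.246,0).as_matrix(); X=[o["position"]+P@np.array(v) for v in ([.1,0,.007],[.17,0,.002])]
print(proj(t,X),proj(s,X))
f=lambda c,x,y:cv2.resize(c["frame"][y:y+75,x:x+65,::-1],(390,450),interpolation=cv2.INTER_CUBIC)
ut=proj(t,X)[1].astype(int)-[32,25]; us=proj(s,X)[1].astype(int)-[25,37]; print(ut,us)
cv2.imwrite("pics/crop7.png",np.hstack([f(t,*ut),f(s,*us)]))
E
```

```text
37.8833 [0.4879 0.0757 0.1604] 0.020334904621303485 [ 0.1475 -0.1869 -1.3434] [ 0.0316 -0.0049  0.0017]
(217, 98, 69, 260) ((251.0, 227.5), (259.0, 68.0), 90.0)
(218, 99, 69, 259) ((252.0, 228.0), (258.0, 68.0), 90.0)
(-0.2692117393016815, 0.7498011589050293, (0, 30), (14, 15)) same place = (15,15)
[[177.0675 169.0195]
 [172.0279 142.2264]] [[195.0965 262.0276]
 [164.3779 260.1083]]
[140 117] [139 223]
```

View pics/crop7.png

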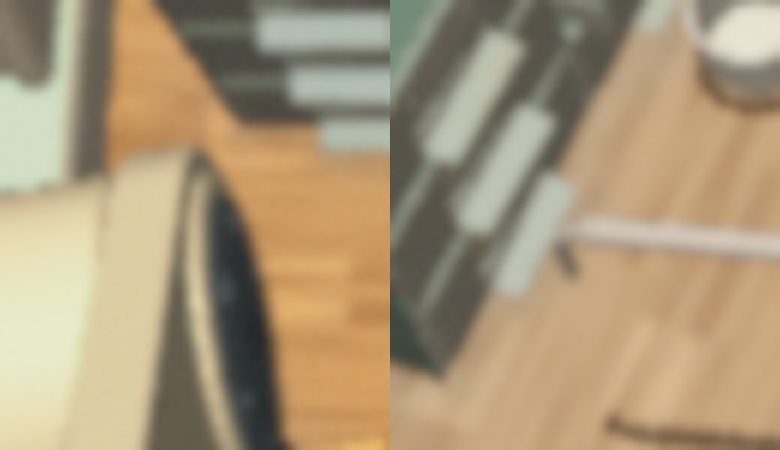

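The pole didn't slip in the hand: the wrist match is within 1 px, and the shaft end is seen at (167,261) as predicted for its rounded bend. Now I'll lower it into the rest.

```bash
python3 - <<'E'
from h import *
np.set_printoptions(precision=3,suppress=True)
g=[.4877,.0757]; q=toolq(.246,0); f0=force(np.zeros(3),5)
bot.servo_line([*g,.085],velocity=.08); print(force(f0,3))
for z in (.078,.072,.068,.066,.0645,.0635):
    bot.servo_line([*g,z],q,velocity=.03); f=force(f0,3); print(z,f)
    if f[2]>6 or np.linalg.norm(f)>10: break
hand.move_gripper(.05); print(get_obs()["wrist_force"])
bot.servo_line([*g,.2],velocity=.12)
bot.reach([.482,.0753,.24],toolq(.24,0)); bot.dwell(.3)
c=vision.read_camera("wrist"); t=vision.read_camera("top"); s=vision.read_camera("scene")
cv2.imwrite("pics/end.png",np.hstack([cv2.resize(c["frame"][:,:,::-1],(400,300))]+[cv2.resize(t["frame"][60:300,130:450,::-1],(400,300))]))
hsv=cv2.cvtColor(c["frame"],cv2.COLOR_RGB2HSV); 
m=cv2.inRange(hsv,(0,150,40),(14,255,170)); m[:,:215]=0;m[:,290:]=0;m[260:]=0
k=max(cv2.findContours(m,cv2.RETR_EXTERNAL,cv2.CHAIN_APPROX_NONE)[0],key=cv2.contourArea)
print(cv2.minAreaRect(k),"before: (249.7,165.0),(25.6,124.1)"); print(get_obs()["time_s"],get_obs()["joint_pos"])
E
```

```text
[-0.744  0.426  0.797]
0.078 [-0.848 -0.076  0.307]
0.072 [-0.334  0.28   0.08 ]
0.068 [-0.388 -0.404  0.277]
0.066 [ 0.002 -0.43  -0.263]
0.0645 [-0.472  0.13  -0.024]
0.0635 [0.04  0.031 2.471]
[0.687 0.82  1.031]
((250.49996948242188, 167.5), (126.99998474121094, 24.999996185302734), 90.0) before: (249.7,165.0),(25.6,124.1)
43.7333 [ 0.152  0.148  1.928  0.     1.066 -1.659]
```

View pics/end.png

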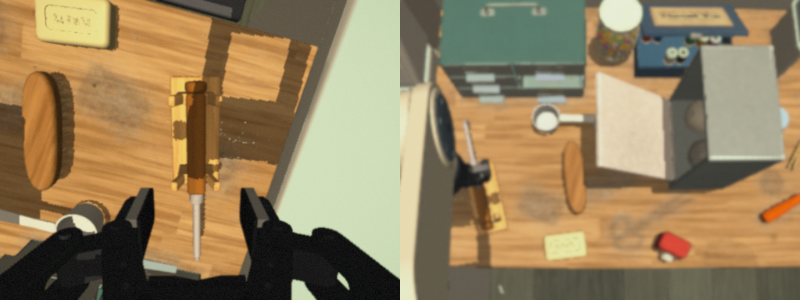

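The pole lies in the rest's forks as before (within about 2 mm), the hatch is open, and the bystanders are undisturbed. Handing in.

```bash
python3 -c "
from workcell import hand_in
print(hand_in())"
```

```text
the job is handed in; nothing more can be done
None
```

I opened the hatch to its stop with the hook, held it there at about 14 N for well over a second, unhooked, laid the pole back in its rest within about 2 mm of where it lay, and handed the job in at about 44 s; the hand-in gave no verdict.

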